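Brace the tasting jar and take off its tight cap

TASK

The tasting jar is standing loose in the bench clamp: first turn the clamp's wing knob clockwise until its pointer stands at the long mark on the dial, so that the jar is braced (forcing it well past the mark could crack the glass). Then unscrew the jar's tight cap anticlockwise, stop turning once the threads let go, before the next ones block it, and lift the cap straight off without dragging or spinning the jar. Finish while still holding the cap, level and right above the open jar with a gap of about 3 cm under it; leave the knob at its mark and the goods round the clamp where they are.

Things in the scene. Friction and masses are not known exactly. Their poses are not given: they have to be found in the camera images.
- jar_clamp: Grey bench clamp for jars, fixed to the table. Base 112 x 250 x 12 mm, 250 mm along its y; origin: centre of the base's underside, z up. Its y axis points toward the robot or to its right. At its -y end a fixed V jaw, next to it a sliding jaw (both reach 52 mm above the table), at its +y end a housing 40 mm high with dial and wing knob on top.
- dial_mark (a point): Outer part of the one long, broad black mark on the round aluminium dial plate (71 mm across) under the knob, 30 mm from the knob's axis in the clamp's -x direction and 41.5 mm above the table. The other marks are short and thin, 0.29 rad apart.
- knob_grip (a point): On the knob's vertical axis, about half-way up its wing: 69.5 mm above the table, 145 mm from the jar's seat. The wing is an upright black bar 48 mm long, 13 mm thick, from 49.5 to 83.5 mm above the table, over a round foot 42 mm across. A white line on one half of its top and on that end face is the pointer.
- knob (a joint): Angle of the wing knob in rad, grows as it turns clockwise seen from above; 0 = jaw fully open, 1.45 = pointer at the long mark, end stop 2.2. The pointer's direction is the clamp's -x axis turned anticlockwise by (1.45 - value). It stays where it is left; turning it takes about 0.25 Nm, rising to 0.4 Nm at the mark.
- jar_seat (a point): Where the jar's axis stands when braced: on top of the base plate, 60 mm from the clamp's origin in its -y direction, 12 mm above the table.
- pad: Spring-loaded rubber-faced pad of the sliding jaw, 48 mm wide, 36 mm high. The knob drives it against the jar at 7 mm per rad: it touches at about 0.7 rad and presses with about 25 N at the mark.
- tasting_jar: Loose straight clear glass jar with sugared almonds, 56 mm across, 92 mm high without cap, about 0.3 kg, standing in the clamp. Origin: centre of its underside (on the base plate, up to 3 mm from its braced place); z up. Its yaw is arbitrary. Neck 46 mm across, with three short thread ramps for the cap's lugs.
- jar_rim (a point): Centre of the jar's mouth, at the top of its rim, 104 mm above the table.
- jar_side (a point): Point on the jar's side, 28 mm from its axis in its +x direction and 40 mm up.
- cap_centre (a point): Centre (half-way up) of the tinplate cap: 58 mm across, ribbed skirt, 19 mm high, 98.6 mm above the table while screwed on. Loosening takes about 0.4 Nm. Free after 50 to 64 degrees anticlockwise: a gasket then pushes it up 2 mm (16 N, fading) and it lifts off with its weight alone (80 g). If it resists a 10 N pull it needs more turn; at 78 to 90 degrees the next threads block it.
- cap_edge (a point): Point on the cap's skirt, half-way up, 29 mm from its axis in the cap's +x direction. The cap's x axis starts 0 to 11 degrees anticlockwise of the jar's x axis; as the cap is unscrewed that angle grows.
- ring_pack_a: Flat wrapped ring cake to the left of the clamp, 90 x 94 x 25 mm. Bystander.
- ring_pack_b: Flat wrapped ring cake at the back, 90 x 94 x 24 mm. Bystander.
- butter_bar_a: Wrapped biscuit bar to the right of the clamp, 57 x 101 x 25 mm. Bystander.
- honey_jar_c: Closed honey jar standing to the right of the V jaw, 122 mm from the tasting jar, 64 mm across, 97 mm high. Bystander.
- labels_a: Small stack of labels to the left of the knob, 31 x 45 x 10 mm. Bystander.
- tin_a: Round tin, 58 mm across, 72 mm high, at the back left. Bystander.
- ring_pack_3: Flat wrapped ring cake at the front left, 90 x 94 x 24 mm. Bystander.

How it is judged:
By the outcome, as a careful person would: the job done as asked, in the order asked, and still so for the second after the job is handed in, while the arm keeps its last pose, push and grip.
It also fails if it takes over 51 s, if anything falls off the work surface, if the arm or the gripper's body presses on something with over 40 N, if the wrist force passes 120 N, or if a joint passes its speed limit or range.

ROBOT

A 6-joint arm with a two-finger parallel gripper is mounted at the origin on a cart in front of the work surface, level with it; the furniture and walls round the work are solid. World frame = base frame: x ahead of the robot, y to its left, z up, the work surface at z = 0. Lengths are in m, angles in degrees, forces in N, time in s.
With the tool pointing down it reaches from about 0.4 to 0.825 m from the base axis. Payload 7 kg.
Tool frame: the origin (TCP) lies at the very end of the fingers, on their centre line; the grasp point (between the pads) lies 19 mm behind it; z points along the fingers, y is the line along which they close (so a half turn about z gives the same grasp; the last joint's range is limited). The gripper opens to 88 mm and grips with 3 to 60 N. Pads are 19 mm wide; open, the fingers measure 130 mm over their backs; the gripper's body (78 mm by 193 mm) begins 47 mm behind the grasp point.
Start: joints at [81.652, 20.546, 0.682, 0, -70.136, -16.507], TCP at [0.284, 0.612, 0.227] pointing down, gripper open.
Joint ranges: [-176.03, 176.03], [-82.01, 121.73], [-58.28, 71.71], [-173.87, 95.51], [-174.79, -0.11], [-173.66, 173.66]. Speed limits (degrees/s): [136.94, 136.94, 172.46, 180, 180, 180].

INTERFACE

Orientations are given as [roll, pitch, yaw] about the fixed x, y, z axes, in that order (R = Rz(yaw) Ry(pitch) Rx(roll)).
In Python, from plant import get_state, imaging, r, finder gives the robot as it stands.
- The arm moves only by the shell command python3 -m handwheel 'ROWS' [FORCE]. ROWS is JSON, a list of rows, each a list of 5 numbers: the closure, from 0 (fully open) to 1 (shut), then the shift along the world's x, y, z in cm, then the turn about the world's z in degrees. A call has 1 to 8 rows; each row is the pose to reach, as a shift and turn from the pose commanded when the call began; what a row does not reach only later rows make up. A row lasts 1/8 s, in which the tool goes at most 62.5 mm and 10.7 degrees, less where a joint would pass 70% of its speed; a pose out of reach is approached as far as the arm can. A call with a gripper value outside its range is refused whole. The fingers move at their own pace and stop on an object; FORCE is the grip in N (left out, the last holds). Time passes only in rows, so rows that repeat a pose let the fingers close. It gives the time, the measured TCP pose, the force, the opening and the grip force at its end, in the units of the state.
- get_state(): the state, without advancing time (a new reading comes with each control period).
- imaging.capture(name): name is "scene" or "top" or "wrist"; returns (picture, depth): 400x640x3 uint8, red, green, blue; 400x640 float32, m along the optical axis (not along the pixel's ray), 0 where there is no reading.
- imaging.get_calibration(name): a dict with "fx", "fy", "cx", "cy" (pixels), "rvec" (rotation vector, rad) and "tvec" (3), from world to camera coordinates, as OpenCV has them; the wrist camera has in their place "hand_eye" (4x4, takes a point from camera to tool coordinates, whose origin is the TCP and whose axes are the flange's). Camera axes: x right, y down, z forward; pixel columns grow to the right and rows downward; lengths in m; the calibration is good to about 2 mm. A picture is of the moment at which its call begins: read the wrist's pose just before it. get_calibration takes no time and is no camera call.
- r.close_job(): hands the job in; it is judged then, once.
Trained networks look in the newest picture that a camera, given by its name, has taken for a name from the list of things; names that differ only in an ending like _2 or _b are one class to them, and where a whole thing is asked for, a point or a joint stands for the part that bears it (a point fixed in the world has none). Each returns a list of dicts, best first, with "p" (0 to 1); they miss things now and then, are a little off and sometimes report something else, mostly with a low value. They report only what shows in the picture. A call takes as long as a camera call.
- finder.cut_out(camera, query): "region" (400x640 bool, what is visible of it) and "pixel" ([column, row] in pixels, amid what is visible of it).
The state is a dict: "time_s": time; "joints": joint angles; "qd": joint speeds; "joint_torque": joint torques, N m; "tcp_pos": TCP position; "eef_rot": TCP orientation; "contact_force": force on the tool from outside, world axes, zero at the start; "moment": the same for the moment, N m; "gripper_width": finger opening in m; "gripper_force": force on a finger pad.
Only numpy, scipy, OpenCV 4.12 (cv2) and the standard library are available. Lean on these libraries where they do the work, as an engineer would, in place of code of your own. Each camera call takes 0.05 s, during which the arm holds its last target. There are 200 camera calls.

## Working session

There is one attempt and no reset: what is moved stays moved. The work goes in short steps, Python scripts to look and compute and a shell command to move; the robot and the scene stay as the last step left them, time stands still between calls to the robot, and variables do not carry over. Pictures are saved under pics/ and viewed, at most 10 in all, crops included, and the job is handed in when it is done.

```bash
mkdir -p pics; cat > h.py <<'E'
import numpy as np, cv2
from plant import get_state, imaging, r, finder
from scipy.spatial.transform import Rotation as R
def cam(name):
    s=get_state(); p,d=imaging.capture(name); c=imaging.get_calibration(name)
    if 'hand_eye' in c:
        T=np.eye(4); T[:3,:3]=R.from_euler('xyz',s['eef_rot'],degrees=True).as_matrix(); T[:3,3]=s['tcp_pos']; M=T@np.array(c['hand_eye'])
    else:
        W=np.eye(4); W[:3,:3]=cv2.Rodrigues(np.array(c['rvec'],float))[0]; W[:3,3]=np.ravel(c['tvec']); M=np.linalg.inv(W)
    return p,d,c,M
def cloud(d,c,M):
    v,u=np.mgrid[:400,:640]
    P=np.stack([(u-c['cx'])/c['fx']*d,(v-c['cy'])/c['fy']*d,d],-1)
    return P@M[:3,:3].T+M[:3,3]
def save(n,p): cv2.imwrite('pics/'+n,p[...,::-1])
E
python3 - <<'E'
from h import *
print(get_state())
for n in ['top','scene']:
    p,d,c,M=cam(n); save(n+'1.png',p); X=cloud(d,c,M); print(n,M[:3,3])
    for q in ['jar_clamp','knob','cap_centre','tasting_jar','honey_jar_c','dial_mark']:
        try: f=finder.cut_out(n,q)
        except Exception as e: print(q,e); continue
        for g in f[:2]:
            m=g['region']&(d>0); 
            if m.sum()==0: continue
            Y=X[m]; t=np.percentile(Y[:,2],90); Z=Y[Y[:,2]>t-.006]
            print(q,round(g['p'],2),g['pixel'],m.sum(),'med',np.median(Y,0).round(3),'top',Z.mean(0).round(3),(Z.min(0)+Z.max(0)).round(3)/2)
E
```

```text
{'time_s': 0.0, 'joints': array([ 8.16523100e+01,  2.05911632e+01,  6.32564437e-01, -2.18436057e-02,
       -7.01353035e+01, -1.65066110e+01]), 'qd': array([-0.06424489, -0.01290581, -0.06765232,  0.04355508,  0.03645449,
       -0.04617027]), 'joint_torque': array([-3.95219777e-04, -5.82717597e+01,  2.93045783e+01,  6.99737549e+00,
        6.94096714e-03, -1.48094314e-04]), 'tcp_pos': array([0.28352048, 0.6120152 , 0.22561115]), 'eef_rot': array([ 1.79904133e+02, -6.99493687e-03, -2.48617344e+01]), 'contact_force': array([-0.06170986,  0.98706068, -0.6549234 ]), 'moment': array([-0.00401223, -0.01969454,  0.05599165]), 'gripper_force': 0.0, 'gripper_width': 0.0875265173609844}
top [0.42501945 0.04783897 1.24326162]
jar_clamp 0.63 [366.9, 216.1] 2592 med [ 0.519 -0.111  0.039] top [ 0.558 -0.077  0.055] [ 0.5365 -0.0905  0.0675]
jar_clamp 0.57 [352.6, 194.8] 347 med [ 0.576 -0.063  0.108] top [ 0.577 -0.064  0.108] [ 0.577  -0.0625  0.1105]
knob 0.69 [384.9, 230.4] 168 med [ 0.471 -0.155  0.06 ] top [ 0.471 -0.157  0.083] [ 0.47   -0.1575  0.084 ]
knob 0.64 [271.0, 166.7] 755 med [0.
[... 896 characters left out ...]
0805]
cap_centre 0.63 [369.1, 208.5] 424 med [ 0.568 -0.07   0.105] top [ 0.574 -0.067  0.106] [ 0.575  -0.0665  0.1065]
tasting_jar 0.61 [368.5, 224.8] 318 med [ 0.555 -0.077  0.066] top [ 0.56  -0.076  0.079] [ 0.564  -0.0715  0.0795]
tasting_jar 0.19 [371.5, 241.3] 137 med [ 0.549 -0.089  0.042] top [ 0.55  -0.089  0.046] [ 0.5505 -0.0895  0.0465]
honey_jar_c 0.63 [373.8, 264.6] 295 med [ 0.46  -0.166  0.06 ] top [ 0.465 -0.162  0.081] [ 0.4665 -0.161   0.0805]
honey_jar_c 0.58 [420.5, 222.2] 1130 med [ 0.638 -0.157  0.066] top [ 0.655 -0.149  0.096] [ 0.6565 -0.1485  0.095 ]
dial_mark 0.65 [370.5, 263.1] 3419 med [ 0.486 -0.136  0.037] top [ 0.522 -0.108  0.056] [ 0.5465 -0.0915  0.0645]
```

View images.

```bash
python3 - <<'E'
import cv2,numpy as np
a=cv2.imread('pics/top1.png')[150:270,300:430]; b=cv2.imread('pics/scene1.png')[180:310,300:440]
cv2.imwrite('pics/v1.png',np.hstack([cv2.resize(a,(400,400),interpolation=2),cv2.resize(b,(400,400),interpolation=2)]))
E
```

```text
(no output)
```

View pics/v1.png

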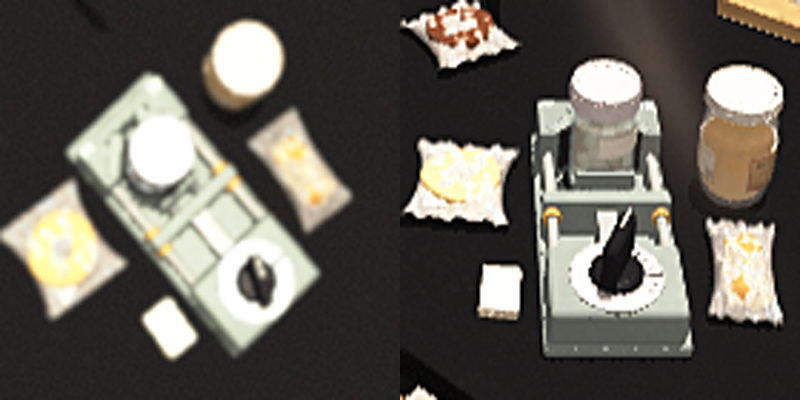

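```bash
python3 -m handwheel '[[0,6,-3,2,5],[0,14,-8,4,12],[0,18,-14,4,18],[0,19,-20,4,22],[0,19,-26,4,22],[0,19,-32,4,22],[0,19,-38,4,22],[0,19,-44,4,22]]'; python3 -m handwheel '[[0,0,-6,0,0],[0,0,-12,0,0],[0,-1,-18,0,0],[0,-1,-24,0,0],[0,-1,-30,0,0],[0,-1,-33,0,0],[0,-1,-33,0,0],[0,-1,-33,0,0]]'
python3 - <<'E'
from h import *
p,d,c,M=cam('wrist'); save('w1.png',p); X=cloud(d,c,M); np.savez('w1.npz',d=d,M=M,X=X)
s=get_state(); print(s['time_s'],s['tcp_pos'],s['eef_rot'],s['joints'])
for q in ['knob','cap_centre']:
    for g in finder.cut_out('wrist',q)[:2]:
        m=g['region']&(d>0)
        if m.sum():
            Y=X[m]; t=np.percentile(Y[:,2],90); Z=Y[Y[:,2]>t-.006]
            print(q,round(g['p'],2),g['pixel'],m.sum(),Z.mean(0).round(4),((Z.min(0)+Z.max(0))/2).round(4),np.degrees(np.arctan2(*np.linalg.svd((Z-Z.mean(0))[:,:2],full_matrices=False)[2][0][::-1])))
E
```

```text
time_s: 1.7
tcp_pos: [0.4733, 0.1997, 0.2668]
eef_rot: [-180.0, -0.0, -2.8]
contact_force: [1.6, -0.3, -0.6]
gripper_width: 0.0877
gripper_force: 0.0
time_s: 2.7
tcp_pos: [0.4634, -0.1282, 0.2666]
eef_rot: [-180.0, -0.0, -2.9]
contact_force: [-0.1, -0.2, 0.7]
gripper_width: 0.0869
gripper_force: 0.0
2.75 [ 0.46351123 -0.12780336  0.26661207] [-1.79991868e+02 -1.10363622e-02 -2.83728340e+00] [ 8.09005348e+00  3.97207208e-01 -1.92286928e+01 -6.25669432e-03
 -7.03617222e+01  7.90747660e+01]
knob 0.78 [345.6, 171.1] 1111 [ 0.4713 -0.1575  0.0828] [ 0.4707 -0.1578  0.0822] -162.9541154968522
cap_centre 0.85 [238.6, 71.8] 3524 [ 0.5781 -0.0636  0.1079] [ 0.5772 -0.0635  0.1073] -131.19875943110736
cap_centre 0.27 [276.9, 86.7] 263 [ 0.5674 -0.0862  0.0739] [ 0.5705 -0.0817  0.0736] 158.16268172681063
```

View pics/w1.png

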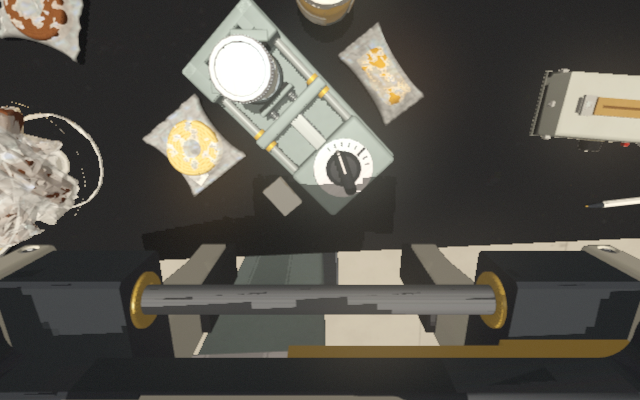

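```bash
python3 - <<'E'
from h import *
z=np.load('w1.npz'); X=z['X'];d=z['d'];M=z['M']; c=imaging.get_calibration('wrist')
p=cv2.imread('pics/w1.png'); cv2.imwrite('pics/v2.png',cv2.resize(p[125:215,295:405],None,fx=7,fy=6.6,interpolation=cv2.INTER_CUBIC)[:594])
# rectify dial plane z=.0415
def px(P):
    q=(np.asarray(P)-M[:3,3])@M[:3,:3]; return q[0]/q[2]*c['fx']+c['cx'],q[1]/q[2]*c['fy']+c['cy']
def rect(cx,cy,h,zz=.0415,n=400):
    a=np.linspace(h,-h,n); gx,gy=np.meshgrid(a,a,indexing='ij')  # rows: +x up, cols: +y left
    W=np.stack([cx+gx,cy+gy,np.full_like(gx,zz)],-1); q=(W-M[:3,3])@M[:3,:3]
    return cv2.remap(p,(q[...,0]/q[...,2]*c['fx']+c['cx']).astype('f4'),(q[...,1]/q[...,2]*c['fy']+c['cy']).astype('f4'),cv2.INTER_CUBIC)
K=(.4707,-.1578)
A=rect(*K,.04); B=rect(*K,.04,.0835)
for I in (A,B): cv2.circle(I,(200,200),2,(0,0,255),-1)
cv2.imwrite('pics/v2.png',np.hstack([A,B]))
# dial centre: white-ish points at z~.041
b=(np.abs(X[...,2]-.0415)<.006)&(np.hypot(X[...,0]-K[0],X[...,1]-K[1])<.05)&(p.min(-1)>170)
Y=X[b]; print('dial pts',b.sum(),np.median(Y[:,2]),(Y.min(0)+Y.max(0))/2,np.ptp(Y,0), cv2.minEnclosingCircle(Y[:,:2].astype('f4')))
cp=(np.abs(X[...,2]-.108)<.004)&(np.hypot(X[...,0]-.577,X[...,1]+.064)<.045); print('cap',cv2.minEnclosingCircle(X[cp][:,:2].astype('f4')))
# clamp edges: points above .03 low housing etc
f=(X[...,2]>.006)&(X[...,2]<.06)&(np.hypot(X[...,0]-.52,X[...,1]+.11)<.16)
E
```

```text
dial pts 2451 0.04145182675430331 [ 0.48018804 -0.15802623  0.04148507] [0.07885455 0.09927161 0.01195081] ((0.4708278775215149, -0.15773805975914001), 0.04998377338051796)
cap ((0.5777475833892822, -0.06313317269086838), 0.029415903612971306)
```

View pics/v2.png

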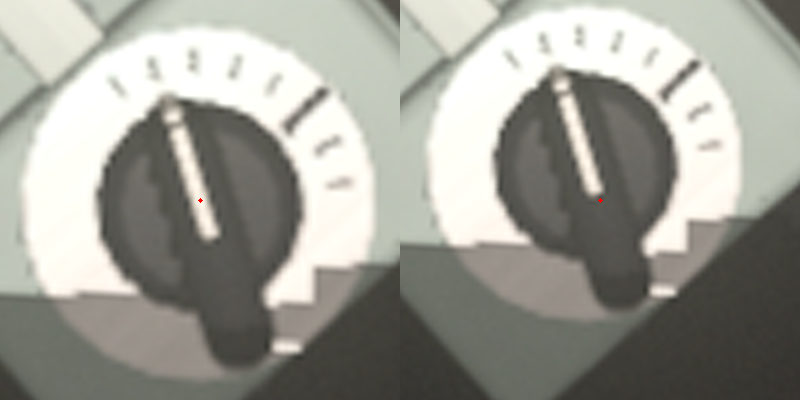

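```bash
python3 -m handwheel '[[0.4,0.7,-2.9,-3,10],[0.4,0.7,-2.9,-8,21],[0.4,0.7,-2.9,-13,21],[0.4,0.7,-2.9,-17,21],[0.4,0.7,-2.9,-20,21],[0.4,0.7,-2.9,-21.5,21],[0.4,0.7,-2.9,-21.5,21],[0.4,0.7,-2.9,-21.5,21]]'; python3 -m handwheel '[[1,0,0,0,0],[1,0,0,0,0],[1,0,0,0,0],[1,0,0,0,0],[1,0,0,0,0],[1,0,0,0,0]]' 10; python3 - <<'E'
from h import *
s=get_state(); print(s['contact_force'],s['moment'],s['eef_rot'],s['tcp_pos'])
E
```

```text
time_s: 3.85
tcp_pos: [0.4712, -0.1568, 0.0522]
eef_rot: [180.0, -0.1, 18.2]
contact_force: [0.1, 0.1, 0.5]
gripper_width: 0.0522
gripper_force: 0.0
time_s: 4.6
tcp_pos: [0.4706, -0.1575, 0.0516]
eef_rot: [180.0, -0.0, 18.1]
contact_force: [-0.6, -2.3, -0.1]
gripper_width: 0.0131
gripper_force: 10.0
[-0.55364236 -2.30651645 -0.11964317] [-1.12919504 -0.16842064 -0.11304297] [ 1.79983369e+02 -3.75161151e-03  1.81365283e+01] [ 0.47060054 -0.15751574  0.0516324 ]
```

```bash
python3 -m handwheel '[[1,0,0,0,0],[1,0,0,0,0],[1,0,0,0,-9],[1,0,0,0,-18],[1,0,0,0,-27],[1,0,0,0,-36],[1,0,0,0,-45],[1,0,0,0,-45]]' 45;  python3 -m handwheel '[[1,0,0,0,-6],[1,0,0,0,-12],[1,0,0,0,-18],[1,0,0,0,-22],[1,0,0,0,-22.5],[1,0,0,0,-22.5],[1,0,0,0,-22.5]]'; python3 - <<'E'
from h import *
s=get_state(); print(s['contact_force'],s['moment'],s['eef_rot'],s['tcp_pos'])
p,d,c,M=cam('wrist'); save('w2.png',p)
E
```

```text
time_s: 5.6
tcp_pos: [0.4705, -0.1586, 0.0516]
eef_rot: [179.9, -0.0, -26.9]
contact_force: [1.2, -14.1, -1.2]
gripper_width: 0.0128
gripper_force: 44.9
time_s: 6.48
tcp_pos: [0.4701, -0.159, 0.0516]
eef_rot: [179.9, -0.1, -49.3]
contact_force: [0.3, -17.2, -1.2]
gripper_width: 0.0128
gripper_force: 45.0
[  0.27551177 -17.24571595  -1.22094796] [-6.09283979 -0.16747968  0.40178943] [ 1.79862381e+02 -5.92654500e-02 -4.92715923e+01] [ 0.47006421 -0.15903251  0.05164635]
```

```bash
python3 -m handwheel '[[0.5,0,0,0,0],[0.5,0,0,0,0],[0.5,0,0,0,0],[0.5,0,0,5,0],[0,0,0,11,0],[0,-0.7,2.9,17,0],[0,-1.5,4,21.5,0],[0,-1.5,4,21.5,0]]' 10
python3 - <<'E'
from h import *
python=None
s=get_state(); print(s['time_s'],s['tcp_pos'],s['eef_rot'],s['joints'])
p,d,c,M=cam('wrist'); save('w3.png',p); X=cloud(d,c,M); pb=p[...,::-1].copy()
def rect(cx,cy,h,zz,n=400):
    a=np.linspace(h,-h,n); gx,gy=np.meshgrid(a,a,indexing='ij')
    W=np.stack([cx+gx,cy+gy,np.full_like(gx,zz)],-1); q=(W-M[:3,3])@M[:3,:3]
    return cv2.remap(pb,(q[...,0]/q[...,2]*c['fx']+c['cx']).astype('f4'),(q[...,1]/q[...,2]*c['fy']+c['cy']).astype('f4'),cv2.INTER_CUBIC)
A=rect(.470,-.158,.04,.0415); B=rect(.470,-.158,.04,.0835)
cv2.imwrite('pics/v3.png',np.hstack([A,B]))
for g in finder.cut_out('wrist','cap_centre')[:2]:
    m=g['region']&(d>0); Y=X[m]; Y=Y[np.abs(Y[:,2]-.108)<.005]
    print(round(g['p'],2),g['pixel'],m.sum(),len(Y), cv2.minEnclosingCircle(Y[:,:2].astype('f4')) if len(Y)>5 else '', np.median(Y,0))
E
```

```text
time_s: 7.52
tcp_pos: [0.4572, -0.1163, 0.271]
eef_rot: [-179.6, -0.3, -49.2]
contact_force: [1.0, -0.4, -1.1]
gripper_width: 0.0783
gripper_force: 0.0
7.525 [ 0.45720782 -0.11631749  0.27104284] [-179.60022542   -0.28445301  -49.24155215] [ 9.74790309e+00 -1.00506927e+00 -2.00614261e+01  4.01425773e-02
 -7.04544637e+01  3.09982687e+01]
0.7 [193.8, 151.6] 2995 2747 ((0.5779957175254822, -0.06255847960710526), 0.029520828276872635) [ 0.57800999 -0.0637399   0.10794019]
```

View pics/v3.png

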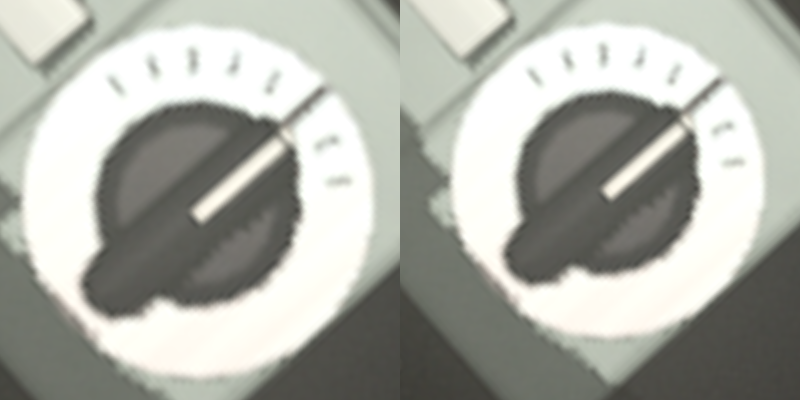

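View pics/w3.png

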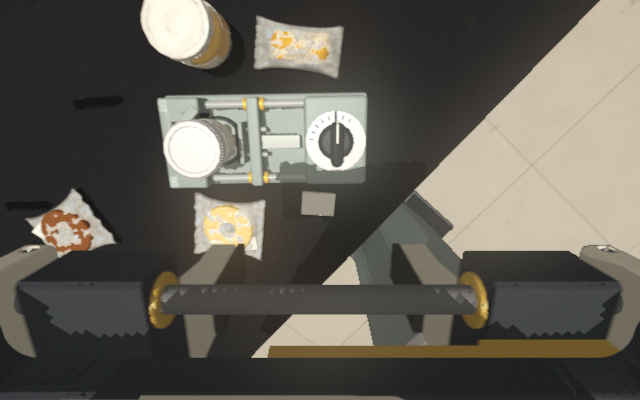

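```bash
python3 -m handwheel '[[0,4,1.5,0,0],[0,8,3.5,0,0],[0,12.1,5.2,-3,0],[0,12.1,5.2,-7,0],[0,12.1,5.2,-10,0],[0,12.1,5.2,-10,0],[0,12.1,5.2,-10,0],[0,12.1,5.2,-10,0]]' 5
python3 - <<'E'
from h import *
s=get_state(); print(s['tcp_pos'],s['eef_rot'])
for n in ['top','scene']:
    p,d,c,M=cam(n); X=cloud(d,c,M)
    if 1:
        m=(np.abs(X[...,2]-.1075)<.004)&(np.hypot(X[...,0]-.578,X[...,1]+.0635)<.035); Y=X[m]
        if len(Y)>20: print(n,len(Y),cv2.minEnclosingCircle(Y[:,:2].astype('f4')))
p,d,c,M=cam('wrist'); save('w4.png',p)
E
```

```text
time_s: 8.62
tcp_pos: [0.5772, -0.0653, 0.1679]
eef_rot: [-179.9, -0.1, -49.4]
contact_force: [0.4, 0.9, 1.2]
gripper_width: 0.0878
gripper_force: 0.0
[ 0.57724983 -0.06529093  0.1679469 ] [-1.79895044e+02 -7.10795842e-02 -4.93530185e+01]
top 74 ((0.5643863677978516, -0.05971085652709007), 0.023201070725917816)
scene 293 ((0.5759275555610657, -0.06615423411130905), 0.029862919822335243)
```

```bash
python3 -m handwheel '[[0,0,0.1,-3,0],[0,0,0.1,-6,0],[0,0,0.1,-8.4,0],[0,0,0.1,-8.4,0],[0,0,0.1,-8.4,0]]' 5;  python3 -m handwheel '[[0.2,0,0,0,0],[0.25,0,0,0,0],[0.3,0,0,0,0],[0.35,0,0,0,0],[0.4,0,0,0,0],[0.4,0,0,0,0]]' 3;  python3 - <<'E'
from h import *
s=get_state(); print(s['contact_force'],s['moment'],s['eef_rot'],s['tcp_pos'])
p,d,c,M=cam('wrist'); save('w5.png',p)
E
```

```text
time_s: 9.4
tcp_pos: [0.5773, -0.0642, 0.0838]
eef_rot: [-179.9, -0.1, -49.3]
contact_force: [0.1, 0.8, 0.4]
gripper_width: 0.0876
gripper_force: 0.0
time_s: 10.15
tcp_pos: [0.5779, -0.0634, 0.083]
eef_rot: [-179.9, -0.1, -49.3]
contact_force: [2.2, 4.7, -0.4]
gripper_width: 0.058
gripper_force: 3.0
[ 2.23378625  4.67960277 -0.35257231] [ 1.64346712 -1.12871111  0.05632507] [-1.79853574e+02 -5.92201072e-02 -4.93245597e+01] [ 0.57786458 -0.06344687  0.08296066]
```

View pics/w5.png

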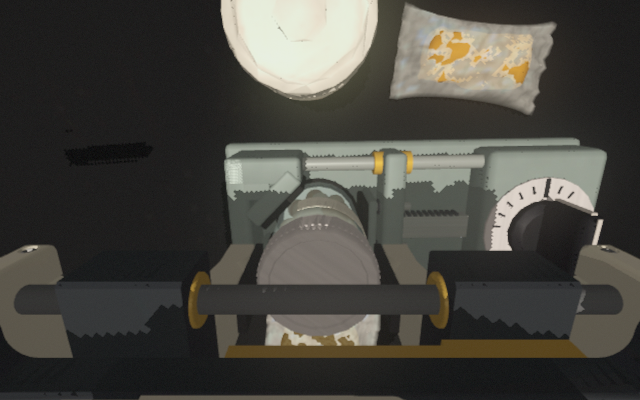

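```bash
python3 -m handwheel '[[0.4,0.06,0.1,0,0],[0.4,0.06,0.1,0,0],[0.4,0.06,0.1,0,0]]' 10;  python3 -m handwheel '[[0.5,0,0,0,0],[0.5,0,0,0,0],[0.5,0,0,0,0],[0.5,0,0,0,0],[0.5,0,0,0,4],[0.5,0,0,0,8],[0.5,0,0,0,8]]' 45;  python3 - <<'E'
from h import *
s=get_state(); print(s['contact_force'],s['moment'],s['eef_rot'],s['tcp_pos'])
E
```

```text
time_s: 10.58
tcp_pos: [0.5778, -0.0632, 0.0829]
eef_rot: [-179.9, -0.0, -49.3]
contact_force: [3.8, 1.0, 1.0]
gripper_width: 0.0581
gripper_force: 10.0
time_s: 11.45
tcp_pos: [0.5773, -0.0631, 0.0829]
eef_rot: [-180.0, -0.0, -41.4]
contact_force: [3.6, 2.8, 5.6]
gripper_width: 0.0574
gripper_force: 45.0
[3.56038855 2.83311858 5.56110946] [ 1.22326212 -1.01756275  0.09822421] [-1.79961551e+02 -2.03548204e-02 -4.13691778e+01] [ 0.57733021 -0.063118    0.08294624]
```

```bash
cat > st.py <<'E'
from h import *
import sys
s=get_state(); print(s['contact_force'].round(1),s['moment'].round(2),s['eef_rot'].round(1),s['tcp_pos'].round(4),s['gripper_width'])
p,d,c,M=cam('scene'); save('s_%s.png'%sys.argv[1],p)
E
python3 st.py a; python3 -m handwheel '[[0.5,0,0,0,4],[0.5,0,0,0,8],[0.5,0,0,0,12]]'; python3 st.py b;python3 -m handwheel '[[0.5,0,0,0,4],[0.5,0,0,0,8],[0.5,0,0,0,12]]'; python3 st.py c
python3 - <<'E'
import cv2,numpy as np
cv2.imwrite('pics/v5.png',np.hstack([cv2.resize(cv2.imread('pics/s_%s.png'%k)[190:260,340:400],(260,303),interpolation=2) for k in 'abc']))
E
```

```text
[3.6 2.8 5.6] [ 1.22 -1.02  0.1 ] [-180.    -0.   -41.4] [ 0.5773 -0.0631  0.0829] 0.05739076105238468
time_s: 11.88
tcp_pos: [0.5776, -0.0631, 0.083]
eef_rot: [-179.9, -0.0, -29.3]
contact_force: [3.8, 2.9, 5.1]
gripper_width: 0.0575
gripper_force: 45.0
[3.8 2.9 5.1] [ 1.14 -1.38 -0.23] [-179.9   -0.   -29.3] [ 0.5776 -0.0631  0.083 ] 0.057461170031682385
time_s: 12.3
tcp_pos: [0.5778, -0.063, 0.0832]
eef_rot: [-180.0, -0.1, -17.4]
contact_force: [3.4, 2.6, 7.5]
gripper_width: 0.0574
gripper_force: 45.0
[3.4 2.6 7.5] [ 1.4  -1.29 -0.3 ] [-1.80e+02 -1.00e-01 -1.74e+01] [ 0.5778 -0.063   0.0832] 0.05743223222679522
```

View pics/v5.png

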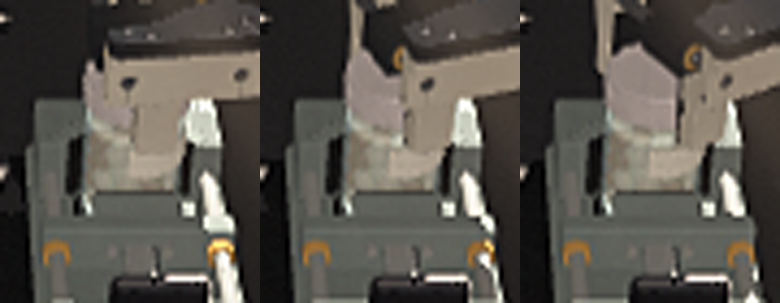

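```bash
python3 -m handwheel '[[0.5,0,0,0,4],[0.5,0,0,0,8],[0.5,0,0,0,12],[0.5,0,0,0,16],[0.5,0,0,0,16]]'; python3 st.py d;python3 -m handwheel '[[0.5,0,0,0,4],[0.5,0,0,0,8],[0.5,0,0,0,8]]'; python3 st.py e
```

```text
time_s: 12.98
tcp_pos: [0.5781, -0.0629, 0.0838]
eef_rot: [-180.0, -0.1, -1.4]
contact_force: [2.4, 4.9, 10.7]
gripper_width: 0.0574
gripper_force: 45.0
[ 2.4  4.9 10.7] [ 1.75 -0.83  0.08] [-1.8e+02 -1.0e-01 -1.4e+00] [ 0.5781 -0.0629  0.0838] 0.05743381746831486
time_s: 13.4
tcp_pos: [0.5782, -0.0628, 0.084]
eef_rot: [-180.0, -0.2, 6.6]
contact_force: [1.2, 5.5, 12.1]
gripper_width: 0.0573
gripper_force: 45.0
[ 1.2  5.5 12.1] [ 1.92 -0.61  0.08] [-180.    -0.2    6.6] [ 0.5782 -0.0628  0.084 ] 0.05729182457842843
```

```bash
python3 -m handwheel '[[0.5,0,0,0.1,0],[0.5,0,0,0.1,0],[0.5,0,0,0.1,0]]'; python3 st.py f;python3 -m handwheel '[[0.5,0,0,0.1,0],[0.5,0,0,0.1,0],[0.5,0,0,0.1,0]]'; python3 st.py g
```

```text
time_s: 13.82
tcp_pos: [0.5781, -0.0628, 0.0844]
eef_rot: [-180.0, -0.1, 6.6]
contact_force: [3.2, 4.5, 6.8]
gripper_width: 0.0567
gripper_force: 45.0
[3.2 4.5 6.8] [ 1.7  -1.39  0.04] [-1.8e+02 -1.0e-01  6.6e+00] [ 0.5781 -0.0628  0.0844] 0.05674592493767095
time_s: 14.25
tcp_pos: [0.578, -0.0627, 0.0846]
eef_rot: [-180.0, -0.1, 6.5]
contact_force: [6.3, 4.1, 0.9]
gripper_width: 0.0574
gripper_force: 45.0
[6.3 4.1 0.9] [ 1.49 -2.31  0.08] [-1.8e+02 -1.0e-01  6.5e+00] [ 0.578  -0.0627  0.0846] 0.05741167772295656
```

```bash
python3 -m handwheel '[[0.5,0.05,0.05,0.08,0],[0.5,0.05,0.05,0.08,0],[0.5,0.05,0.05,0.08,0]]'; python3 st.py f
```

```text
time_s: 14.68
tcp_pos: [0.5779, -0.0626, 0.0847]
eef_rot: [-180.0, -0.0, 6.5]
contact_force: [6.8, 1.1, -3.2]
gripper_width: 0.0571
gripper_force: 45.0
[ 6.8  1.1 -3.2] [ 0.61 -2.47  0.05] [-180.    -0.     6.5] [ 0.5779 -0.0626  0.0847] 0.05712314210427181
```

```bash
python3 -m handwheel '[[0.5,0.04,0,0,3],[0.5,0.04,0,0,5],[0.5,0.04,0,0,5]]'; python3 st.py g
```

```text
time_s: 15.1
tcp_pos: [0.5777, -0.0626, 0.0849]
eef_rot: [-180.0, 0.0, 11.6]
contact_force: [3.9, 4.4, -0.5]
gripper_width: 0.0571
gripper_force: 45.0
[ 3.9  4.4 -0.5] [ 1.16 -1.55  0.01] [-180.     0.    11.6] [ 0.5777 -0.0626  0.0849] 0.05713099949850935
```

```bash
python3 -m handwheel '[[0.5,0,0.04,0.06,0],[0.5,0,0.04,0.06,0],[0.5,0,0.04,0.06,0]]'; python3 st.py h;  python3 -m handwheel '[[0.5,0,0,0,3],[0.5,0,0,0,4],[0.5,0,0,0,4]]'; python3 st.py i
```

```text
time_s: 15.52
tcp_pos: [0.5775, -0.0624, 0.085]
eef_rot: [-180.0, 0.1, 11.5]
contact_force: [5.1, 1.3, -4.5]
gripper_width: 0.0575
gripper_force: 45.0
[ 5.1  1.3 -4.5] [ 0.52 -2.04  0.01] [-1.80e+02  1.00e-01  1.15e+01] [ 0.5775 -0.0624  0.085 ] 0.05752593965819323
time_s: 15.95
tcp_pos: [0.5774, -0.0624, 0.0853]
eef_rot: [-180.0, 0.1, 15.6]
contact_force: [3.8, 2.7, -3.1]
gripper_width: 0.0573
gripper_force: 45.0
[ 3.8  2.7 -3.1] [ 0.77 -1.57 -0.11] [-1.80e+02  1.00e-01  1.56e+01] [ 0.5774 -0.0624  0.0853] 0.0572936323081957
```

```bash
python3 -m handwheel '[[0.5,0,0,0,3],[0.5,0,0,0,3],[0.5,0,0,0,3]]'; python3 st.py j; python3 -m handwheel '[[0.5,0,0,0.05,0],[0.5,0,0,0.05,0],[0.5,0,0,0.05,0]]'; python3 st.py k
```

```text
time_s: 16.38
tcp_pos: [0.5775, -0.0623, 0.0857]
eef_rot: [-180.0, 0.1, 18.6]
contact_force: [2.1, 3.2, -1.4]
gripper_width: 0.0573
gripper_force: 45.0
[ 2.1  3.2 -1.4] [ 0.96 -0.92 -0.01] [-1.80e+02  1.00e-01  1.86e+01] [ 0.5775 -0.0623  0.0857] 0.05732521704679923
time_s: 16.8
tcp_pos: [0.5776, -0.0624, 0.0863]
eef_rot: [-180.0, 0.0, 18.6]
contact_force: [1.1, 3.8, -1.6]
gripper_width: 0.0577
gripper_force: 45.0
[ 1.1  3.8 -1.6] [ 1.15 -0.41 -0.  ] [-180.     0.    18.6] [ 0.5776 -0.0624  0.0863] 0.057674963466870996
```

```bash
python3 -m handwheel '[[0.5,0,0.05,0.1,0],[0.5,0,0.05,0.2,0],[0.5,0,0.05,0.3,0],[0.5,0,0.05,0.3,0]]'; python3 st.py l
```

```text
time_s: 17.35
tcp_pos: [0.5779, -0.0621, 0.0896]
eef_rot: [180.0, 0.0, 18.6]
contact_force: [-0.5, 0.4, -1.2]
gripper_width: 0.0577
gripper_force: 45.0
[-0.5  0.4 -1.2] [-0.01 -0.07 -0.04] [180.    0.   18.6] [ 0.5779 -0.0621  0.0896] 0.05768110372500704
```

Free, with no side force; lift straight.

```bash
python3 -m handwheel '[[0.5,0,0,0.4,0],[0.5,0,0,0.9,0],[0.5,0,0,1.5,0],[0.5,0,0,2.3,0],[0.5,0,0,3.1,0],[0.5,0,0,3.6,0],[0.5,0,0,3.85,0],[0.5,0,0,3.85,0]]'; python3 st.py m; python3 - <<'E'
from h import *
for n in ['scene','wrist','top']:
    p,d,c,M=cam(n); X=cloud(d,c,M); save('z_%s.png'%n,p)
    for q in ['cap_centre','jar_rim','knob']:
        for g in finder.cut_out(n,q)[:1]:
            m=g['region']&(d>0); Y=X[m]; print(n,q,round(g['p'],2),g['pixel'],len(Y),np.percentile(Y,[2,50,98],axis=0).round(4).tolist() if len(Y) else '')
a=cv2.imread('pics/z_scene.png')[160:310,290:440]; b=cv2.imread('pics/z_wrist.png')[:,100:600]
cv2.imwrite('pics/v6.png',np.hstack([cv2.resize(a,(400,400),interpolation=2),cv2.resize(b,(400,400))]))
E
```

```text
time_s: 18.4
tcp_pos: [0.578, -0.0618, 0.128]
eef_rot: [-180.0, -0.0, 18.6]
contact_force: [-0.8, 0.6, -1.0]
gripper_width: 0.0571
gripper_force: 45.0
[-0.8  0.6 -1. ] [-0.08  0.   -0.05] [-180.    -0.    18.6] [ 0.578  -0.0618  0.128 ] 0.05709158590637584
scene cap_centre 0.75 [371.3, 194.4] 418 [[0.5481, -0.0925, 0.1324], [0.5677, -0.0687, 0.1505], [0.6032, -0.0393, 0.1537]]
scene jar_rim 0.86 [373.2, 216.7] 713 [[0.5492, -0.0915, 0.0215], [0.5626, -0.0709, 0.0781], [0.6367, -0.0407, 0.1038]]
scene knob 0.63 [373.4, 259.5] 431 [[0.4497, -0.1791, 0.0425], [0.4626, -0.1642, 0.0628], [0.4796, -0.1433, 0.0831]]
wrist cap_centre 0.64 [316.6, 263.9] 8372 [[0.5536, -0.0841, 0.1372], [0.5895, -0.0585, 0.1525], [0.6067, -0.0344, 0.1544]]
wrist jar_rim 0.8 [314.3, 198.6] 2859 [[0.5764, -0.0817, 0.0253], [0.5989, -0.0524, 0.0806], [0.6059, -0.0341, 0.1057]]
wrist knob 0.65 [381.4, 339.5] 429 [[0.4746, -0.1664, 0.0427], [0.4852, -0.15, 0.0482], [0.4905, -0.138, 0.0507]]
top knob 0.59 [382.7, 229.5] 208 [[0.4479, -0.1781, 0.0389], [0.4684, -0.1549, 0.0513], [0.4888, -0.1376, 0.088]]
```

View pics/v6.png

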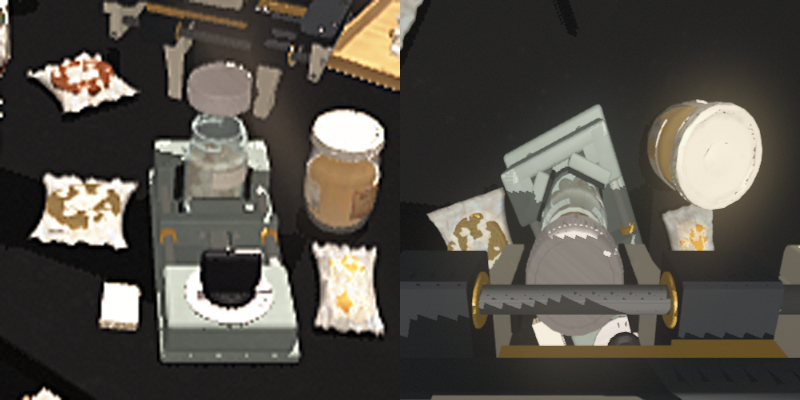

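```bash
python3 -c "
from plant import r
print(r.close_job())"
```

```text
the job is handed in; nothing more can be done
None
```

The job is handed in: the knob pointer is within about 1° of the long mark, and the cap came free after about 68° of turn and is held level about 3 cm above the open jar; the pictures show the bystanders undisturbed and no sign of the jar spinning.

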